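Move a template to another flip-down hook

ROBOT

A 6-joint arm with a two-finger parallel gripper is mounted at the origin on a cart in front of the work surface, level with it; the furniture and walls round the work are solid. World frame = base frame: x ahead of the robot, y to its left, z up, the work surface at z = 0. Lengths are in mm, angles in rad, forces in N, time in s.
With the tool pointing down it reaches from about 350 to 975 mm from the base axis. Payload 7.1 kg.
Tool frame: the origin (TCP) lies on the front face of the gripper's body, between the roots of the fingers; the fingertips stand 80 mm ahead of it and the grasp point (between the pads) lies 61 mm ahead of it; z points along the fingers, y is the line along which they close (so a half turn about z gives the same grasp; the last joint's range is limited). The gripper opens to 88 mm and grips with 3 to 60 N. Pads are 20 mm wide; open, the fingers measure 115 mm over their backs; the gripper's body (75 mm by 178 mm) begins 61 mm behind the grasp point.
Start: joints at [1.087, 0.423, 1.63, -0, 1.089, -0.019], TCP at [280.12, 558.693, 302.675] pointing down, gripper open.
Joint ranges: [-3, 3], [-0.9, 2.11], [0.09, 2.58], [-1.31, 4.45], [0.11, 2.69], [-2.54, 2.54]. Speed limits (rad/s): [2.39, 2.39, 3.01, 3.14, 3.14, 3.14].

INTERFACE

Orientations are given as a rotation vector (axis times angle).
In Python, from workcell import readout, vision, close_job gives the robot as it stands.
- The arm moves only by the tool servo_tool, never from a script. Its argument "plan" is a list that holds one entry, the list of rows, each a list of 7 numbers: the gripper command: -1 is fully open, 1 is shut, values between are in proportion, then the shift along the world's x, y, z in units of 40 mm (1.0 is 40 mm), then the turn, a rotation vector about the world's x, y, z in units of 5 degrees (1.0 is 5 degrees). A call has 1 to 5 rows; each row shifts and turns the commanded pose from where the row before left it; what a row does not reach is not made up. A row lasts 1/12 s, in which the tool goes at most 41.7 mm and 7.16 degrees, less where a joint would pass 70% of its speed; a pose out of reach is approached as far as the arm can. A call is refused whole if a number of a shift passes 1 or a number of a turn 1, either way. A call with a gripper value outside its range is refused whole. The fingers move at their own pace and stop on an object; the grip force is fixed at half the most. Time passes only in rows, so rows that do not move let the fingers close. It gives the time, the measured TCP pose, the force, the opening and the grip force at its end, in the units of the state.
- readout.get_obs(): the state, without advancing time (a new reading comes with each control period).
- vision.get_image(name): name is "side" or "top"; returns the picture (384x512x3 uint8, red, green, blue); there is no depth.
- vision.camera_params(name): a dict with "fx", "fy", "cx", "cy" (pixels), "D" ([k1, k2, p1, p2, k3] as OpenCV has them; the pictures are not rectified), "rvec" (rotation vector, rad) and "tvec" (3), from world to camera coordinates, as OpenCV has them. Camera axes: x right, y down, z forward; pixel columns grow to the right and rows downward; lengths in mm; the calibration is good to about 2 mm. A picture is of the moment at which its call begins. camera_params takes no time and is no camera call.
- close_job(): hands the job in; it is judged then, once.
The state is a dict: "t": time; "qpos": joint angles; "qvel": joint speeds; "joint_torque": joint torques, N m; "ee_pos": TCP position; "orientation": TCP orientation; "ft_force": force on the tool from outside, world axes, zero at the start; "moment": the same for the moment, N m; "width": finger opening in mm; "grasp_force": force on a finger pad.
Only numpy, scipy, OpenCV 4.12 (cv2) and the standard library are available. Lean on these libraries where they do the work, as an engineer would, in place of code of your own. Each camera call takes 0.05 s, during which the arm holds its last target. There are 200 camera calls.

TASK

Flip the arm of the blue hook fully down, then move the light wooden template from the red hook and hang it on the blue one, and last fold the emptied red arm up flat against its plate. Leave the dark template hanging on the grey hook, and do not disturb the pots, the bottle or the little skull around the stand.

Things in the scene. Friction and masses are not known exactly. Their poses are not given: they have to be found in the camera images.
- stand: fixed plywood board standing upright, 340 mm wide (y), 16 mm thick, 220 mm high, on two feet at its ends (130 mm long in x, 22 wide, 16 high, at y = +-155 mm). Origin at table level under the middle of its front face, which looks along -x to the robot; z up. Three hooks at y = +110, 0 and -110 mm, in any order.
- red_hook: red fold-down hook on the stand: 44 x 70 mm red plate, hinge cheeks (26 mm wide together, 18 mm high) and a flip arm of the same colour. Origin on the hinge axis, midway along it: 22 mm before the stand's face, 165 mm above the table. Axes as the stand's: -x away from the stand, y along the hinge axis, z up. Plate front at x = +18 mm.
- blue_hook: blue fold-down hook on the stand: 44 x 70 mm blue plate, hinge cheeks (26 mm wide together, 18 mm high) and a flip arm of the same colour. Origin on the hinge axis, midway along it: 22 mm before the stand's face, 165 mm above the table. Axes as the stand's: -x away from the stand, y along the hinge axis, z up. Plate front at x = +18 mm.
- grey_hook: grey fold-down hook on the stand: 44 x 70 mm grey plate, hinge cheeks (26 mm wide together, 18 mm high) and a flip arm of the same colour. Origin on the hinge axis, midway along it: 22 mm before the stand's face, 165 mm above the table. Axes as the stand's: -x away from the stand, y along the hinge axis, z up. Plate front at x = +18 mm.
- red_arm (a joint): red flip arm's hinge, rad: 0 = folded flat, standing straight up before its plate; pi/2 = fully down at its end stop, level, pointing along the hook's -x. Starts down, carrying the light template. At q the arm points along (-sin q, 0, cos q) in the hook's frame. The hinge is a little stiff (0.025 N m) and stays where it is left.
- blue_arm (a joint): blue flip arm's hinge, rad: 0 = folded flat, standing straight up before its plate; pi/2 = fully down at its end stop, level, pointing along the hook's -x. Starts empty and folded or partly so (0 to 0.5). At q the arm points along (-sin q, 0, cos q) in the hook's frame. The hinge is a little stiff (0.025 N m) and stays where it is left.
- grey_arm (a joint): grey flip arm's hinge, rad: 0 = folded flat, standing straight up before its plate; pi/2 = fully down at its end stop, level, pointing along the hook's -x. Starts down, carrying the dark template; stays so. At q the arm points along (-sin q, 0, cos q) in the hook's frame. The hinge is a little stiff (0.025 N m) and stays where it is left.
- red_grip (a point): point on the middle of the red arm, 60 mm from its hinge axis, good to pinch across its width from above. The arm: a bar 75 mm long from the hinge axis, 12 mm wide (y), 8 mm thick; its last 8 mm carry a 10 mm lip that points up when the arm is down, towards the plate when folded. Pinched by pads that keep their direction, it drags and may lag by 0.2 rad.
- blue_grip (a point): point on the middle of the blue arm, 60 mm from its hinge axis, good to pinch across its width from above. The arm: a bar 75 mm long from the hinge axis, 12 mm wide (y), 8 mm thick; its last 8 mm carry a 10 mm lip that points up when the arm is down, towards the plate when folded. Pinched by pads that keep their direction, it drags and may lag by 0.2 rad.
- template: light wooden template with rounded lower corners, a loose plate 10 mm thick (x), 76 wide (y), 120 high (z), 0.07 to 0.14 kg, hanging upright on the red arm, square to it within 3 degrees. Origin at the middle of its lower edge. Hang hole 36 mm wide, from z = 44 to 78 mm; above it a solid head, 42 mm high, to grip through the 10 mm thickness.
- template_eye (a point): middle of the upper edge of the light template's hole, 78 mm above its lower edge, halfway through its thickness. Hung, this edge rests on the arm, 4 mm above the hinge axis; arm and lip are 18 mm high together and the hole 34 mm, so lift about 16 mm to pass the lip.
- square_template_eye (a point): the same point of the dark template
- square_template: dark wooden template with square lower corners, same sizes, hanging on the grey arm; origin at the middle of its lower edge
- slip_pot: low pale pot, 67 mm across, 34 mm high, on the table at the foot of the stand; origin under its centre
- water_pot: speckled pot, 68 mm across, 63 mm high, on the table at the foot of the stand; origin under its centre
- silica_bottle: white-capped bottle, 62 mm across, 156 mm high, standing between the stand and the tall, solid black desk lamp to its left (base at about x = 0.56, y = 0.25 m, 0.4 m high: keep the arm clear of it); origin under its centre
- clay_skull: little clay skull, 83 x 56 x 59 mm; origin under its centre
There are look-alikes about, which are no part of the job. Leave any turquoise look-alike of the square_template alone.

How it is judged:
By the outcome, as a careful person would: the job done as asked, in the order asked, and still so for the second after the job is handed in, with the robot touching nothing.
It also fails if it takes over 72 s, if anything falls off the work surface, if the arm or the gripper's body presses on something with over 40 N, if the wrist force passes 120 N, or if a joint passes its speed limit or range.

## Working session

There is one attempt and no reset: what is moved stays moved. The work goes in short steps, Python scripts to look and compute and a tool call to move; the robot and the scene stay as the last step left them, time stands still between calls to the robot, and variables do not carry over. Pictures are saved under pics/ and viewed, at most 10 in all, crops included, and the job is handed in when it is done.

Besides the shell and the picture viewer there is one more tool, called after "Request:" in YAML: its name, and indented under it one key for each argument. servo_tool: Moves the arm, as the interface text tells. Its arguments: {"type":"object","properties":{"plan":{"type":"array"}},"required":["plan"]}

```bash
mkdir -p pics; ls
python3 - <<'E'
from workcell import readout, vision
import cv2
o=readout.get_obs();print({k:o[k] for k in('t','ee_pos','orientation','width','ft_force')})
for n in('side','top'):
    cv2.imwrite(f'pics/{n}0.png',vision.get_image(n)[:,:,::-1]);print(n,vision.camera_params(n))
E
```

```text
pics
{'t': 0.0, 'ee_pos': array([279.92899761, 558.31339123, 301.8895683 ]), 'orientation': array([-7.23491809e-01, -3.05675021e+00,  2.39337800e-03]), 'width': 87.90612788004225, 'ft_force': array([ 0.1016279 , -0.80578846,  0.6506721 ])}
side {'fx': 466.698784128991, 'fy': 466.698784128991, 'cx': 252.5121183278512, 'cy': 191.10374829908102, 'D': array([-0.16472753,  0.        ,  0.        ,  0.        ,  0.        ]), 'rvec': array([ 2.39987036,  0.82539818, -0.250378  ]), 'tvec': array([-386.78072684, -199.57870061, 1614.63493706])}
top {'fx': 366.8427746546214, 'fy': 366.8427746546214, 'cx': 256.59747689062334, 'cy': 189.6397777936496, 'D': array([-0.11169923,  0.        ,  0.        ,  0.        ,  0.        ]), 'rvec': array([ 2.17295331, -2.20798957,  0.06486587]), 'tvec': array([ -20.5751277 ,  494.1550985 , 1053.63308228])}
```

View pics/side0.png

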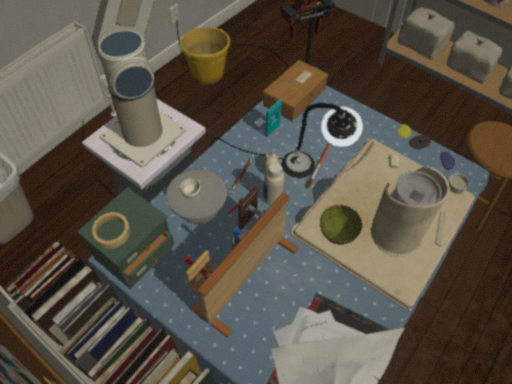

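View pics/top0.png

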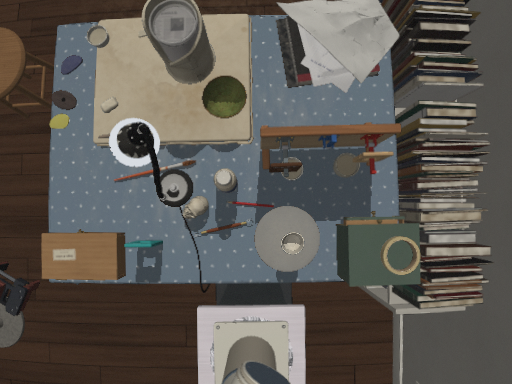

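```bash
cat > h.py <<'E'
import numpy as np, cv2
from workcell import readout, vision
C={n:vision.camera_params(n) for n in('side','top')}
def K(n):
    c=C[n];return np.array([[c['fx'],0,c['cx']],[0,c['fy'],c['cy']],[0,0,1.]])
def proj(n,P):
    return cv2.projectPoints(np.array(P,float).reshape(-1,1,3),C[n]['rvec'],C[n]['tvec'],K(n),C[n]['D'])[0][:,0]
def ray(n,p):
    u=cv2.undistortPoints(np.array(p,float).reshape(1,1,2),K(n),C[n]['D'])[0,0]
    R=cv2.Rodrigues(C[n]['rvec'])[0];d=R.T@np.array([u[0],u[1],1]);o=-R.T@C[n]['tvec'];return o,d/np.linalg.norm(d)
def plane(n,p,z,ax=2):
    o,d=ray(n,p);return o+d*(z-o[ax])/d[ax]
def tri(ps,pt):
    o1,d1=ray('side',ps);o2,d2=ray('top',pt)
    A=np.stack([d1,-d2],1);s=np.linalg.lstsq(A,o2-o1,rcond=None)[0]
    a=o1+s[0]*d1;b=o2+s[1]*d2;return (a+b)/2,np.linalg.norm(a-b)
def crop(n,x0,y0,x1,y1,f,name):
    i=vision.get_image(n)[y0:y1,x0:x1,::-1];cv2.imwrite('pics/'+name,cv2.resize(i,None,fx=f,fy=f,interpolation=cv2.INTER_CUBIC))
E
python3 - <<'E'
from h import *
np.set_printoptions(precision=1,suppress=True)
P=[[0,0,0],[280,558,302],[280,558,222],[560,250,0]]
for n in C: print(n,proj(n,P).tolist(),ray(n,(256,190)))
print('board top ends',[plane('top',p,220) for p in((261,130),(399,130),(261,126),(399,126))])
a=vision.get_image('side')[165:345,165:315,::-1];b=vision.get_image('top')[110:220,235:410,::-1]
cv2.imwrite('pics/c1.png',np.hstack([cv2.resize(a,(375,450),interpolation=2),cv2.resize(b,(420,264),interpolation=2)][:1]))
cv2.imwrite('pics/c1.png',cv2.resize(a,(480,576),interpolation=2));cv2.imwrite('pics/c2.png',cv2.resize(b,(787,495),interpolation=2))
E
```

```text
side [[142.0540125464639, 134.10740982192482], [305.776255068524, 15.83200894673908], [303.6408164212215, 35.34275015747858], [315.820222621257, 167.57868365009642]] (array([ 970.5, -643.9, 1200. ]), array([-0.3,  0.5, -0.8]))
top [[249.6101600731371, 357.4549321224287], [-1.5344278002964984, 280.57631374407663], [19.59636872516981, 275.09686877445955], [163.03477141783918, 169.2974630147755]] (array([ 429.7,  -28.8, 1081.3]), array([ 0.1,  0. , -1. ]))
board top ends [array([623.6, -41.3, 220. ]), array([ 620.7, -376.1,  220. ]), array([633.3, -41.5, 220. ]), array([ 630.6, -376.6,  220. ])]
```

View pics/c1.png

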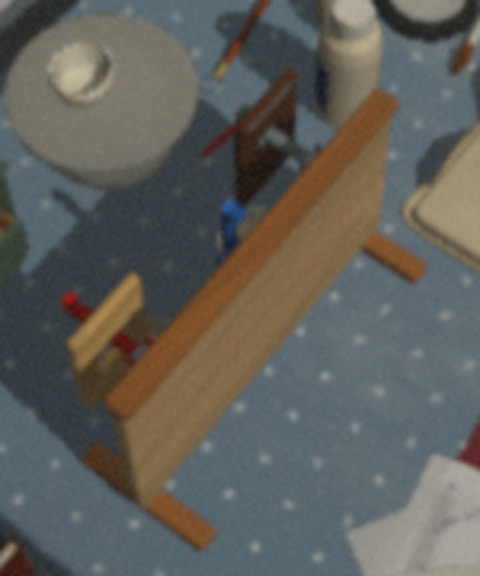

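View pics/c2.png

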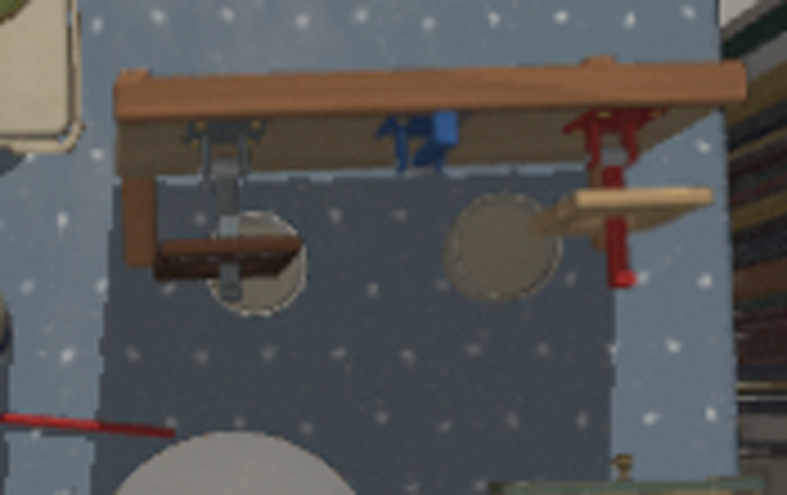

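Run:
```python
from h import *
np.set_printoptions(precision=1,suppress=True)
s=lambda x,y:(165+(x+.5)/3.2-.5,165+(y+.5)/3.2-.5)
t=lambda x,y:(235+(x+.5)/4.5-.5,110+(y+.5)/4.5-.5)
for k,a,b in [('L front',(380,90),(117,120)),('L back',(398,100),(117,75)),('R front',(103,398),(745,100)),('R back',(122,415),(745,63)),
 ('red lip',(70,300),(624,280)),('blue tip',(232,205),(447,115)),('tmpl R',(70,345),(712,190)),('tmpl L',(135,275),(577,193)),('dark L',(237,140),(157,245)),('dark R',(293,72),(300,238))]:
    p,e=tri(s(*a),t(*b));print(k,p,e)
for k,a,b in [('disc',(197,190),(287,239)),('on disc',(190,187),(292,242)),('bottle cap',(275,160),(225,177)),('chest FL',(81,236),(337,224))]:
    p,e=tri(a,b);print(k,p,e)
for nm,p in [('pot1',t(258,262)),('pot2',t(503,247))]: print(nm,plane('top',p,40))
print('skull',plane('top',(195,207),50))
for p in((117,120),(745,100),(117,75),(745,63)):print(plane('top',t(*p),220))
```

```text
L front [611.7 -37.7 218.1] 7.414931977716481
L back [632.7 -39.4 225. ] 3.115954519920705
R front [ 616.7 -376.5  223. ] 3.1345950026036116
R back [ 636.4 -377.7  223.7] 1.986418160825525
red lip [ 525.9 -319.5  177.9] 5.283474487204379
blue tip [ 601.8 -208.7  252.8] 0.8289994215968004
tmpl R [ 568.7 -358.3  217. ] 2.2754894510101433
tmpl L [ 567.7 -284.7  215.6] 1.7669896440596946
dark L [534.6 -81.4 132.6] 51.47638360887308
dark R [ 555.1 -113.8  276.9] 47.04705921969375
disc [ 357.9 -105.7   87.9] 8.510235597485142
on disc [ 349.1 -118.9  109.4] 2.469894237631294
bottle cap [518.9  51.3 196.4] 11.027135745435249
chest FL [ 328.9 -339.2  143. ] 244.16512039511758
pot1 [ 553.1 -130.5   40. ]
pot2 [ 560.5 -287.8   40. ]
skull [445.4 145.9  50. ]
[608.4 -40.1 220. ]
[ 616.2 -378.8  220. ]
[632.6 -40.5 220. ]
[ 636.6 -379.9  220. ]
```

Request:
servo_tool:
  plan:
    - [[-1,0,-0.95,0.3,0,0,0],[-1,0,-0.95,0.3,0,0,0],[-1,0,-0.95,0.3,0,0,0.5],[-1,0,-0.95,0.3,0,0,1],[-1,0.5,-0.75,0.3,0,0,1]]

```text
t: 0.62
ee_pos: [297.7, 373.9, 362.5]
orientation: [-0.377, -3.117, 0.003]
ft_force: [1.0, -0.5, -0.0]
width: 87.7
grasp_force: 0.0
```

Request:
servo_tool:
  plan:
    - [[-0.1,0.5,-0.75,0.2,0,0,1],[0.1,0.5,-0.75,0.2,0,0,1],[0.1,0.5,-0.75,0,0,0,1],[0.1,0.5,-0.75,0,0,0,0],[0.1,0.25,-0.75,0,0,0,0]]

```text
t: 1.03
ee_pos: [391.6, 225.2, 379.1]
orientation: [-0.024, 3.14, 0.001]
ft_force: [0.3, 0.5, -0.7]
width: 57.7
grasp_force: 0.0
```

Request:
servo_tool:
  plan:
    - [[0.1,0.25,-0.75,0,0,0,0],[0.1,0.25,-0.75,0,0,0,0],[0.1,0.25,-0.75,0,0,0,0],[0.1,0.25,-0.75,0,0,0,0],[0.1,0,-1,0,0,0,0]]

```text
t: 1.45
ee_pos: [431.4, 65.8, 378.9]
orientation: [-0.025, 3.14, 0.001]
ft_force: [0.8, -0.2, -0.3]
width: 39.6
grasp_force: 0.0
```

Request:
servo_tool:
  plan:
    - [[0.1,0,-1,0,0,0,0],[0.1,0,-1,0,0,0,0],[0.1,0,-1,0,0,0,0],[0.1,0,-1,0,0,0,0],[0.1,0,-1,0,0,0,0]]

```text
t: 1.87
ee_pos: [429.5, -135.2, 378.8]
orientation: [-0.024, 3.141, -0.0]
ft_force: [1.9, 0.2, -0.1]
width: 39.3
grasp_force: 0.0
```

```bash
cat >> h.py <<'E'
def look(n,x0,y0,x1,y1,f):
    i=vision.get_image(n);return i,cv2.resize(i[y0:y1,x0:x1,::-1],None,fx=f,fy=f,interpolation=cv2.INTER_CUBIC)
E
python3 - <<'E'
from h import *
_,a=look('side',210,215,270,260,6.5); _,b=look('top',300,120,400,180,3.9)
h=max(len(a),len(b));v=np.zeros((h,a.shape[1]+b.shape[1],3),np.uint8);v[:len(a),:a.shape[1]]=a;v[:len(b),a.shape[1]:]=b
cv2.imwrite('pics/d1.png',v);print(a.shape,b.shape)
for hx,hz in((592,165),(597,168)):
  for q in(0,.25,.5):
    tip=[[hx-75*np.sin(q),-209,hz+75*np.cos(q)]]
    print(hx,q,proj('side',tip),proj('top',tip))
print('hinge',proj('side',[[592,-209,165]]),proj('top',[[592,-209,165]]))
E
```

```text
(292, 390, 3) (234, 390, 3)
592 0 [[234.14689673 229.37208235]] [[333.20238772 140.5642431 ]]
592 0.25 [[228.18741175 225.78135168]] [[333.2680964  148.59922383]]
592 0.5 [[222.7597333  223.46975512]] [[332.91293592 156.42496927]]
597 0 [[235.75008192 229.83775001]] [[333.39250114 138.19572688]]
597 0.25 [[229.75584517 226.23064678]] [[333.46075959 146.25492194]]
597 0.5 [[224.29118725 223.90621928]] [[333.10574012 154.11737765]]
hinge [[234.77946163 244.6549474 ]] [[327.12239521 146.25888114]]
```

View pics/d1.png

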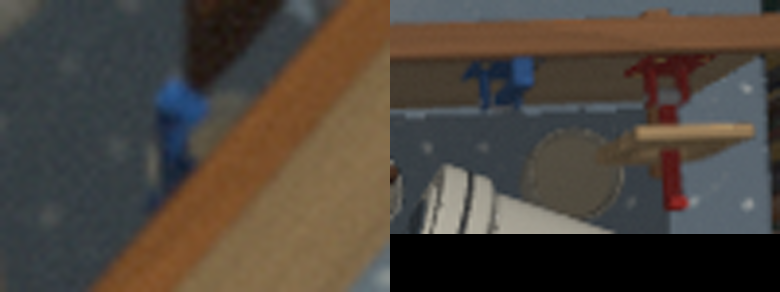

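Request:
servo_tool:
  plan:
    - [[0.1,0.8,-0.4,0,0,0,0],[0.1,0.8,-0.4,0,0,0,0],[0.1,0.8,-0.4,0,0,0,0],[0.1,0.8,-0.4,-0.2,0,0,0],[0.1,0.8,-0.2,-0.3,0,0,0]]

```text
t: 2.38
ee_pos: [592.1, -206.2, 359.4]
orientation: [-0.023, 3.139, -0.002]
ft_force: [0.3, 0.5, 0.5]
width: 39.4
grasp_force: 0.0
```

Request:
servo_tool:
  plan:
    - [[0.1,0,0,0,0,0,0],[0.1,0,0,0,0,0,0],[0.1,0,0,0,0,0,0]]

```text
t: 2.63
ee_pos: [589.4, -204.3, 358.2]
orientation: [0.025, -3.14, -0.001]
ft_force: [-1.2, 0.2, -0.0]
width: 39.8
grasp_force: 0.0
```

Request:
servo_tool:
  plan:
    - [[0.1,0.07,-0.15,-0.4,0,0,0],[0.1,0,0,-0.5,0,0,0],[0.1,0,0,-0.5,0,0,0],[0.1,0,0,-0.4,0,0,0],[0.1,0,0,0,0,0,0]]

```text
t: 3.05
ee_pos: [590.4, -210.0, 284.6]
orientation: [0.024, -3.137, -0.003]
ft_force: [-0.5, -0.4, -0.2]
width: 39.3
grasp_force: 0.0
```

Request:
servo_tool:
  plan:
    - [[1,0,0,0,0,0,0],[1,0,0,0,0,0,0],[1,0,0,0,0,0,0],[1,0,0,0,0,0,0],[1,0,0,0,0,0,0]]

```text
t: 3.47
ee_pos: [593.3, -207.8, 288.5]
orientation: [-0.022, 3.14, 0.011]
ft_force: [-0.6, 15.5, 8.0]
width: 11.7
grasp_force: 30.0
```

Request:
servo_tool:
  plan:
    - [[1,-0.22,0.05,-0.02,0,0,0],[1,-0.22,0,-0.05,0,0,0],[1,-0.2,0,-0.08,0,0,0],[1,-0.2,0,-0.12,0,0,0],[1,-0.17,0,-0.14,0,0,0]]

```text
t: 3.88
ee_pos: [553.7, -208.0, 273.8]
orientation: [-0.024, 3.136, 0.002]
ft_force: [-4.1, 9.1, 15.1]
width: 11.3
grasp_force: 30.0
```

Request:
servo_tool:
  plan:
    - [[1,-0.16,0,-0.17,0,0,0],[1,-0.12,0,-0.19,0,0,0],[1,-0.1,0,-0.2,0,0,0],[1,-0.06,0,-0.2,0,0,0],[1,-0.03,0,-0.2,0,0,0]]

```text
t: 4.3
ee_pos: [531.8, -208.3, 232.9]
orientation: [0.024, -3.138, -0.003]
ft_force: [-10.6, 5.1, 9.2]
width: 11.7
grasp_force: 30.0
```

Request:
servo_tool:
  plan:
    - [[1,0,0,0,0,0,0],[0.4,0,0,0,0,0,0],[0.1,0,0,0,0,0,0]]

```text
t: 4.55
ee_pos: [534.1, -209.4, 232.7]
orientation: [-0.024, 3.14, -0.001]
ft_force: [-0.4, 0.9, 0.0]
width: 21.8
grasp_force: 0.0
```

Request:
servo_tool:
  plan:
    - [[0.1,0,0,0.5,0,0,0],[0.1,0,0,0.7,0,0,0],[1,0.22,0,0,0,0,0],[1,0,0,0,0,0,0],[1,0,0,0,0,0,0]]

```text
t: 4.97
ee_pos: [542.9, -209.4, 280.0]
orientation: [-0.024, 3.14, -0.001]
ft_force: [-0.4, 0.5, 0.8]
width: 21.7
grasp_force: 0.0
```

Request:
servo_tool:
  plan:
    - [[1,0,0,-0.2,0,0,0],[1,0,0,-0.2,0,0,0],[1,0,0,-0.2,0,0,0],[1,0,0,-0.15,0,0,0],[1,0,0,0,0,0,0]]

```text
t: 5.38
ee_pos: [541.8, -209.1, 249.3]
orientation: [0.024, -3.139, -0.001]
ft_force: [-3.0, 1.3, 4.7]
width: 0.5
grasp_force: 2.0
```

Request:
servo_tool:
  plan:
    - [[1,0,0,-0.08,0,0,0],[1,0,0,0,0,0,0]]

```text
t: 5.55
ee_pos: [542.0, -209.2, 248.6]
orientation: [0.024, -3.14, -0.001]
ft_force: [-10.9, 3.8, 27.3]
width: 0.4
grasp_force: 13.4
```

Request:
servo_tool:
  plan:
    - [[1,0,0,0.6,0,0,0],[1,-0.2,0,0.9,0,0,0],[1,-0.2,0,0.9,0,0,-1],[1,-0.3,0,0.5,0,0,-1],[1,-0.3,0,0,0,0,-1]]

```text
t: 5.97
ee_pos: [503.9, -210.1, 366.7]
orientation: [0.392, 3.11, -0.003]
ft_force: [0.6, 0.1, -0.3]
width: 0.4
grasp_force: 0.0
```

Run:
```python
from h import *
np.set_printoptions(precision=1,suppress=True)
print(plane('top',(363.6,153.7),211),plane('top',(392.8,153.1),211))
i=vision.get_image('top');h=cv2.cvtColor(i,cv2.COLOR_RGB2HSV)
c=h[140:165,355:400]
print(i[146:162,366].tolist());print(i[146:162,386].tolist());print(i[153,358:400].tolist())
# red lip/arm mask
m=((h[:,:,0]<6)|(h[:,:,0]>174))&(h[:,:,1]>150)&(h[:,:,2]>60);m[:, :340]=0;m[:130]=0;m[185:]=0;m[:,405:]=0
for r in range(132,178,2):
    x=np.flatnonzero(m[r]); print(r,x.min() if len(x) else None,x.max() if len(x) else None,len(x))
```

```text
[ 564.8 -288.4  211. ] [ 565.7 -361.1  211. ]
[[164, 160, 147], [163, 160, 147], [164, 160, 148], [163, 158, 146], [164, 160, 147], [164, 160, 148], [164, 160, 148], [163, 158, 146], [164, 159, 147], [163, 160, 147], [165, 160, 148], [163, 158, 146], [163, 159, 147], [163, 159, 146], [159, 155, 143], [153, 149, 136]]
[[154, 151, 139], [153, 149, 137], [153, 149, 137], [149, 146, 134], [148, 145, 134], [148, 143, 133], [144, 141, 130], [143, 141, 131], [142, 138, 128], [138, 136, 125], [138, 135, 125], [135, 132, 121], [133, 129, 120], [130, 127, 117], [128, 125, 115], [126, 122, 112]]
[[163, 158, 146], [165, 160, 148], [163, 159, 147], [150, 147, 136], [39, 42, 45], [80, 79, 76], [165, 161, 148], [164, 160, 148], [163, 158, 146], [163, 158, 146], [158, 154, 142], [132, 128, 118], [128, 124, 114], [130, 127, 117], [129, 126, 115], [132, 128, 118], [133, 129, 119], [134, 130, 120], [134, 132, 122], [134, 131, 121], [136, 134, 123], [138, 135, 124], [139, 135, 125], [139, 136, 125], [140, 136, 125], [141, 137, 126], [142, 138, 128], [141, 138, 127], [143, 141, 131], [145, 141, 131], [145, 141, 131], [147, 142, 132], [146, 143, 131], [148, 145, 133], [148, 145, 134], [149, 145, 134], [149, 146, 135], [150, 146, 135], [151, 148, 137], [152, 148, 135], [151, 148, 136], [153, 149, 138]]
132 None None 0
134 None None 0
136 None None 0
138 None None 0
140 None None 0
142 None None 0
144 None None 0
146 None None 0
148 None None 0
150 None None 0
152 None None 0
154 None None 0
156 None None 0
158 None None 0
160 None None 0
162 None None 0
164 None None 0
166 None None 0
168 None None 0
170 None None 0
172 None None 0
174 None None 0
176 None None 0
```

Request:
servo_tool:
  plan:
    - [[0,0,0,0,0,0,-1],[0,0,0,0,0,0,-1],[0,0,0,0,0,0,-1],[0,0,0,0,0,0,-1],[0,0,-0.3,0,0,0,-1]]

```text
t: 6.43
ee_pos: [502.3, -220.1, 360.9]
orientation: [-1.053, -2.957, -0.001]
ft_force: [-0.2, 0.5, 0.5]
width: 30.2
grasp_force: 0.0
```

Request:
servo_tool:
  plan:
    - [[0,0.2,-0.3,0,0,0,-1],[0,0.2,-0.3,0,0,0,-1],[0,0.2,-0.3,0,0,0,-1],[0,0.2,-0.3,0,0,0,-1],[0,0.2,-0.3,0,0,0,-1]]

```text
t: 6.85
ee_pos: [542.8, -281.8, 360.6]
orientation: [-1.67, -2.658, 0.0]
ft_force: [-0.6, -0.7, -0.1]
width: 44.0
grasp_force: 0.0
```

Request:
servo_tool:
  plan:
    - [[0,0.2,-0.3,0,0,0,-1],[0,0.2,-0.3,0,0,0,-1],[0,0.1,-0.3,0,0,0,-1],[0,0,0,0,0,0,-1],[0,0,0,0,0,0,-0.9]]

```text
t: 7.27
ee_pos: [562.6, -317.9, 360.2]
orientation: [-2.196, -2.243, 0.001]
ft_force: [-1.0, 0.3, -0.5]
width: 44.0
grasp_force: 0.0
```

Request:
servo_tool:
  plan:
    - [[0,0,0,0,0,0,0],[0,0,0,0,0,0,0]]

```text
t: 7.43
ee_pos: [562.4, -317.2, 361.0]
orientation: [-2.189, -2.25, 0.001]
ft_force: [0.3, 1.0, -0.1]
width: 44.1
grasp_force: 0.0
```

Request:
servo_tool:
  plan:
    - [[0,0.1,-0.12,-0.5,0,0,-0.1],[0,0,0,-0.6,0,0,0],[0,0,0,-0.6,0,0,0],[0,0,0,-0.5,0,0,0],[0,0,0,-0.35,0,0,0]]

```text
t: 7.85
ee_pos: [565.7, -321.4, 257.8]
orientation: [-2.198, -2.24, 0.001]
ft_force: [0.2, 0.6, -0.3]
width: 44.2
grasp_force: 0.0
```

Request:
servo_tool:
  plan:
    - [[0.4,0,0,0,0,0,0],[0.7,0,0,0,0,0,0],[1,0,0,0,0,0,0],[1,0,0,0,0,0,0],[1,0,0,0,0,0,0]]

```text
t: 8.27
ee_pos: [567.0, -322.4, 262.0]
orientation: [2.202, 2.237, 0.001]
ft_force: [0.5, -0.9, 0.9]
width: 14.1
grasp_force: 0.0
```

Request:
servo_tool:
  plan:
    - [[1,0,0,0,0,0,0],[1,0,0,0,0,0,0],[1,0,0,0,0,0,0]]

```text
t: 8.52
ee_pos: [566.8, -322.3, 261.7]
orientation: [2.203, 2.237, 0.001]
ft_force: [-0.5, 0.9, 4.7]
width: 9.8
grasp_force: 30.0
```

Request:
servo_tool:
  plan:
    - [[1,0,0,0.1,0,0,0],[1,0,0,0.15,0,0,0],[1,0,0,0.12,0,0,0],[1,0,0,0.06,0,0,0],[1,0,0,0,0,0,0]]

```text
t: 8.93
ee_pos: [566.8, -322.3, 278.8]
orientation: [2.204, 2.237, 0.001]
ft_force: [-0.6, 0.3, -0.9]
width: 9.6
grasp_force: 30.0
```

Request:
servo_tool:
  plan:
    - [[1,-0.2,0,0,0,0,0],[1,-0.3,0,0,0,0,0],[1,-0.3,0,0,0,0,0],[1,-0.35,0,0,0,0,0],[1,-0.35,0,0,0,0,0]]

```text
t: 9.35
ee_pos: [504.5, -321.9, 277.5]
orientation: [-2.204, -2.237, 0.001]
ft_force: [0.2, -0.3, -0.7]
width: 9.8
grasp_force: 30.0
```

Request:
servo_tool:
  plan:
    - [[1,-0.4,0,0,0,0,0],[1,-0.3,0.3,0,0,0,0],[1,0,0.5,0,0,0,0],[1,0,0.6,0,0,0,0],[1,0,0.6,0,0,0,0]]

```text
t: 9.77
ee_pos: [476.7, -241.6, 277.7]
orientation: [-2.206, -2.236, 0.0]
ft_force: [0.6, 0.4, -0.6]
width: 9.8
grasp_force: 30.0
```

Request:
servo_tool:
  plan:
    - [[1,0,0.5,0,0,0,0],[1,0,0.3,0,0,0,0],[1,0,0,0,0,0,0],[1,0,0,0,0,0,0]]

```text
t: 10.1
ee_pos: [478.2, -210.1, 278.0]
orientation: [2.203, 2.239, -0.0]
ft_force: [0.5, -0.7, -1.3]
width: 9.5
grasp_force: 30.0
```

Run:
```python
from h import *
_,a=look('side',175,190,265,280,4.4); _,b=look('top',290,115,400,205,3.6)
h=max(len(a),len(b));v=np.zeros((h,a.shape[1]+b.shape[1],3),np.uint8);v[:len(a),:a.shape[1]]=a;v[:len(b),a.shape[1]:]=b
cv2.imwrite('pics/d2.png',v);print(a.shape,b.shape)
```

```text
(396, 396, 3) (324, 396, 3)
```

View pics/d2.png

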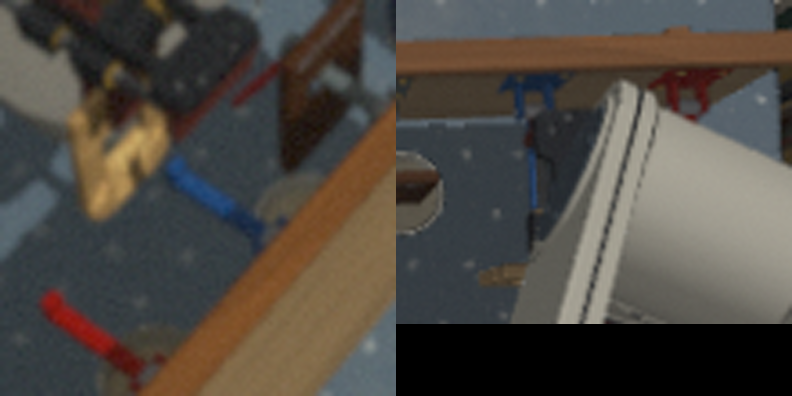

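Run:
```python
from h import *
np.set_printoptions(precision=1,suppress=True)
x=478
for y0 in(-206,-211,-216):
    P=[[x,y0+38,228],[x,y0-38,228],[x,y0+38,125],[x,y0-38,125],[x,y0,186],[x,y0,152],[x,y0+18,169],[x,y0-18,169]]
    print(y0,'side',((proj('side',P)-[175,190]+.5)*4.4).round(0).tolist());print('  top',((proj('top',P)-[290,115]+.5)*3.6+[396,0]).round(0).tolist())
P=[[517,-207.5,173],[592,-207.5,165],[519,-317.5,173]]
print(((proj('side',P)-[175,190]+.5)*4.4).round(0).tolist(),((proj('top',P)-[290,115]+.5)*3.6+[396,0]).round(0).tolist())
```

```text
-206 side [[154.0, 33.0], [66.0, 120.0], [165.0, 129.0], [83.0, 212.0], [117.0, 116.0], [121.0, 147.0], [139.0, 111.0], [99.0, 152.0]]
  top [[492.0, 272.0], [608.0, 270.0], [470.0, 280.0], [573.0, 278.0], [538.0, 274.0], [529.0, 277.0], [507.0, 276.0], [559.0, 275.0]]
-211 side [[149.0, 39.0], [60.0, 126.0], [160.0, 134.0], [78.0, 218.0], [111.0, 122.0], [116.0, 152.0], [133.0, 117.0], [93.0, 157.0]]
  top [[500.0, 271.0], [616.0, 270.0], [477.0, 280.0], [580.0, 278.0], [545.0, 274.0], [536.0, 277.0], [515.0, 276.0], [566.0, 275.0]]
-216 side [[143.0, 44.0], [54.0, 132.0], [154.0, 139.0], [72.0, 224.0], [105.0, 127.0], [110.0, 158.0], [128.0, 122.0], [87.0, 163.0]]
  top [[508.0, 271.0], [623.0, 269.0], [483.0, 280.0], [587.0, 278.0], [552.0, 274.0], [543.0, 277.0], [522.0, 276.0], [573.0, 275.0]]
[[167.0, 165.0], [267.0, 241.0], [42.0, 298.0]] [[535.0, 219.0], [529.0, 114.0], [690.0, 214.0]]
```

Request:
servo_tool:
  plan:
    - [[1,0.2,0.08,0.02,0,0,0],[1,0.2,0,0,0,0,0],[1,0.2,0,0,0,0,0],[1,0.2,0,0,0,0,0],[1,0.2,0,0,0,0,0]]

```text
t: 10.62
ee_pos: [519.7, -207.1, 278.6]
orientation: [2.204, 2.238, 0.0]
ft_force: [-0.1, 0.2, -0.5]
width: 9.7
grasp_force: 30.0
```

Request:
servo_tool:
  plan:
    - [[1,0.2,0,0,0,0,0],[1,0.2,0,0,0,0,0],[1,0.2,0,0,0,0,0],[1,0.2,0,0,0,0,0],[1,0.12,0,0,0,0,0]]

```text
t: 11.03
ee_pos: [556.5, -206.9, 278.7]
orientation: [2.204, 2.238, 0.0]
ft_force: [-0.8, 0.1, -0.7]
width: 9.7
grasp_force: 30.0
```

Run:
```python
from h import *
_,a=look('side',175,190,285,290,5.4);cv2.imwrite('pics/d3.png',a)
```

```text
(no output)
```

View pics/d3.png

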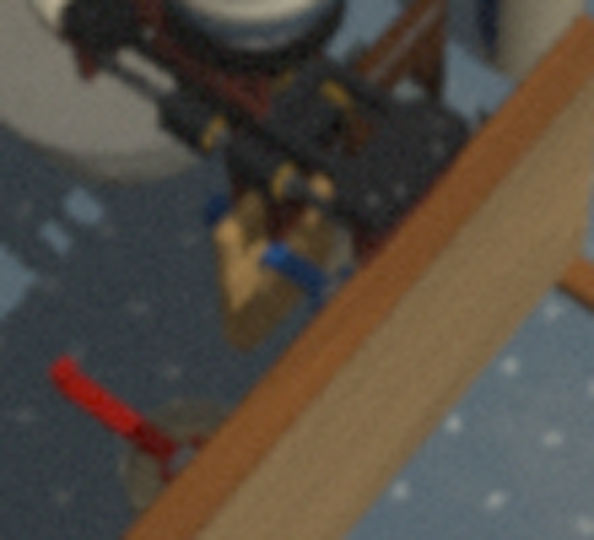

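Request:
servo_tool:
  plan:
    - [[1,0,0,-0.12,0,0,0],[1,0,0,-0.12,0,0,0],[1,0,0,-0.12,0,0,0],[1,0,0,-0.06,0,0,0],[1,0,0,0,0,0,0]]

```text
t: 11.5
ee_pos: [554.8, -206.8, 261.8]
orientation: [-2.204, -2.237, 0.001]
ft_force: [0.3, -0.3, -0.5]
width: 10.0
grasp_force: 30.0
```

Request:
servo_tool:
  plan:
    - [[1,0,0,-0.03,0,0,0],[1,0,0,0,0,0,0],[0.7,0,0,0,0,0,0],[0.4,0,0,0,0,0,0],[0.1,0,0,0,0,0,0]]

```text
t: 11.92
ee_pos: [555.2, -206.9, 260.5]
orientation: [-2.205, -2.238, 0.0]
ft_force: [0.8, 0.4, 1.0]
width: 22.9
grasp_force: 0.0
```

Request:
servo_tool:
  plan:
    - [[0,0,0,0,0,0,0],[0,0,0,0,0,0,0],[0,0,0,0,0,0,0],[0,0,0,0.3,0,0,0],[0,0,0,0.6,0,0,0]]

```text
t: 12.33
ee_pos: [554.0, -206.4, 294.9]
orientation: [-2.201, -2.235, 0.004]
ft_force: [-0.5, -0.3, -0.9]
width: 43.9
grasp_force: 0.0
```

Request:
servo_tool:
  plan:
    - [[0,0,0,0.8,0,0,0],[0,-0.2,0,0.8,0,0,1],[0,-0.2,0,0,0,0,1],[0,-0.2,-0.3,0,0,0,1],[0,0,-0.3,0,0,0,1]]

```text
t: 12.75
ee_pos: [530.5, -230.8, 362.6]
orientation: [1.775, 2.59, 0.0]
ft_force: [-0.1, -0.3, -0.4]
width: 43.7
grasp_force: 0.0
```

Request:
servo_tool:
  plan:
    - [[0.1,0,-0.3,0,0,0,1],[0.1,0,-0.3,0,0,0,1],[0.1,0,-0.3,0,0,0,1],[0.1,0,-0.3,0,0,0,1],[0.1,0,-0.3,0,0,0,1]]

```text
t: 13.17
ee_pos: [531.3, -291.5, 361.7]
orientation: [1.174, 2.913, -0.0]
ft_force: [0.5, 0.7, 0.6]
width: 39.3
grasp_force: 0.0
```

Request:
servo_tool:
  plan:
    - [[0.1,0,-0.3,0,0,0,1],[0.1,0,-0.2,0,0,0,1],[0.1,0,0,0,0,0,1],[0.1,0,0,0,0,0,1],[0.1,0,0,0,0,0,1]]

```text
t: 13.58
ee_pos: [531.3, -311.2, 361.5]
orientation: [0.516, 3.098, -0.0]
ft_force: [0.3, 0.0, 0.3]
width: 39.6
grasp_force: 0.0
```

Request:
servo_tool:
  plan:
    - [[0.1,0,0,0,0,0,1],[0.1,0,0,0,0,0,1],[0.1,0,0,0,0,0,1],[0.1,0,0,0,0,0,0.8],[0.1,0,0,0,0,0,0]]

```text
t: 14.0
ee_pos: [531.4, -310.9, 361.6]
orientation: [-0.0, 3.141, -0.001]
ft_force: [-0.2, 0.7, 0.1]
width: 39.8
grasp_force: 0.0
```

Run:
```python
from h import *
_,a=look('side',175,190,285,290,5.4);cv2.imwrite('pics/d4.png',a)
```

```text
(no output)
```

View pics/d4.png

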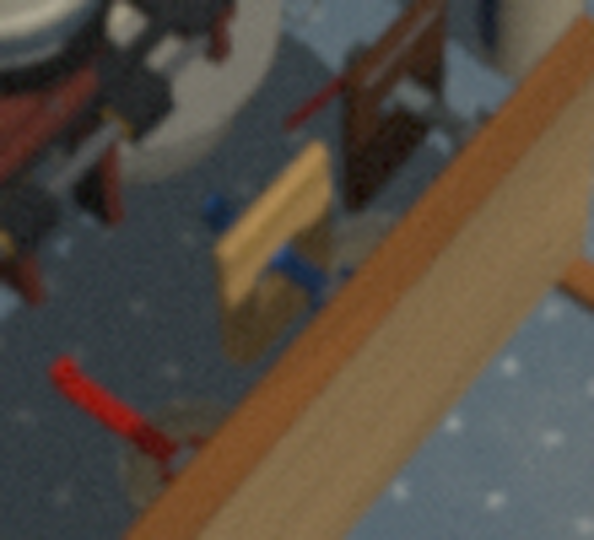

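Request:
servo_tool:
  plan:
    - [[0.1,0.08,-0.16,-0.7,0,0,0],[0.1,0,0,-0.8,0,0,0],[0.1,0,0,-0.8,0,0,0],[0.1,0,0,-0.7,0,0,0],[0.1,0,0,-0.35,0,0,0]]

```text
t: 14.47
ee_pos: [533.2, -316.5, 223.5]
orientation: [-0.008, -3.138, -0.004]
ft_force: [-0.9, -0.0, -0.8]
width: 39.8
grasp_force: 0.0
```

Request:
servo_tool:
  plan:
    - [[0.4,0,0,0,0,0,0],[0.7,0,0,0,0,0,0],[1,0,0,0,0,0,0],[1,0,0,0,0,0,0],[1,0,0,0,0,0,0]]

```text
t: 14.88
ee_pos: [535.3, -317.8, 228.5]
orientation: [0.004, 3.139, -0.003]
ft_force: [0.1, 0.2, 2.3]
width: 12.2
grasp_force: 30.0
```

Request:
servo_tool:
  plan:
    - [[1,0,0,0,0,0,0],[1,0,0,0,0,0,0]]

```text
t: 15.05
ee_pos: [535.3, -317.8, 228.3]
orientation: [0.003, 3.139, -0.003]
ft_force: [0.7, -1.2, 6.4]
width: 11.2
grasp_force: 30.0
```

Request:
servo_tool:
  plan:
    - [[1,0.02,0,0.23,0,0,0],[1,0.05,0,0.23,0,0,0],[1,0.09,0,0.21,0,0,0],[1,0.12,0,0.2,0,0,0],[1,0.15,0,0.18,0,0,0]]

```text
t: 15.47
ee_pos: [551.3, -317.4, 269.0]
orientation: [-0.004, -3.14, -0.0]
ft_force: [-0.7, -5.7, -7.4]
width: 11.9
grasp_force: 30.0
```

Request:
servo_tool:
  plan:
    - [[1,0.18,0,0.15,0,0,0],[1,0.2,0,0.12,0,0,0],[1,0.21,0,0.09,0,0,0],[1,0.22,0,0.05,0,0,0],[1,0.2,0,0.02,0,0,0]]

```text
t: 15.88
ee_pos: [590.5, -317.2, 286.6]
orientation: [-0.004, -3.135, -0.002]
ft_force: [-10.7, -1.2, 5.1]
width: 10.8
grasp_force: 30.0
```

Request:
servo_tool:
  plan:
    - [[1,0,0,0,0,0,0],[1,0,0,0,0,0,0]]

```text
t: 16.05
ee_pos: [592.1, -317.1, 286.7]
orientation: [-0.004, -3.141, -0.0]
ft_force: [-3.6, -0.6, 3.9]
width: 10.2
grasp_force: 30.0
```

Request:
servo_tool:
  plan:
    - [[0.5,0,0,0,0,0,0],[0.1,0,0,0,0,0,0],[0.1,0,0,0,0,0,0],[0.1,0,0,0,0,0,0],[0.1,-0.5,0,0,0,0,0]]

```text
t: 16.47
ee_pos: [574.4, -317.2, 286.0]
orientation: [0.002, 3.139, -0.001]
ft_force: [-0.1, -0.1, -0.1]
width: 38.6
grasp_force: 0.0
```

Request:
servo_tool:
  plan:
    - [[0.5,-0.5,0,0,0,0,0],[1,0,0,0,0,0,0],[1,0,0,0,0,0,0],[1,0,0,0,0,0,0],[1,0,0,0,0,0,0]]

```text
t: 16.88
ee_pos: [553.1, -317.4, 286.1]
orientation: [0.003, 3.141, -0.001]
ft_force: [-0.4, -0.3, -0.2]
width: 9.6
grasp_force: 0.0
```

Request:
servo_tool:
  plan:
    - [[1,0.15,0,0,0,0,0],[1,0.15,0,0,0,0,0],[1,0.15,0,0,0,0,0],[1,0.1,0,0,0,0,0],[1,0,0,0,0,0,0]]

```text
t: 17.3
ee_pos: [575.4, -317.2, 285.8]
orientation: [0.003, 3.141, -0.0]
ft_force: [0.7, 0.0, -0.6]
width: 0.5
grasp_force: 0.0
```

Request:
servo_tool:
  plan:
    - [[1,0.1,0,0,0,0,0],[1,0.06,0,0,0,0,0],[1,0,0,0,0,0,0]]

```text
t: 17.55
ee_pos: [580.1, -317.2, 285.7]
orientation: [-0.003, -3.139, -0.001]
ft_force: [-3.5, 0.3, 2.1]
width: 0.8
grasp_force: 1.7
```

Request:
servo_tool:
  plan:
    - [[1,0.08,0,0,0,0,0],[1,0,0,0,0,0,0]]

```text
t: 17.72
ee_pos: [580.9, -317.3, 285.7]
orientation: [-0.003, -3.134, -0.002]
ft_force: [-15.4, -0.9, 8.6]
width: 0.4
grasp_force: 7.7
```

Request:
servo_tool:
  plan:
    - [[1,-0.4,0,0,0,0,0],[1,-0.8,0,0,0,0,0],[1,-0.8,0,0.4,0,0,0],[1,-0.8,0,0.8,0,0,0],[1,-0.5,0,0.5,0,0,0]]

```text
t: 18.13
ee_pos: [452.2, -317.1, 352.4]
orientation: [-0.004, -3.141, -0.0]
ft_force: [0.5, 0.7, 0.5]
width: 0.7
grasp_force: 0.0
```

Request:
servo_tool:
  plan:
    - [[1,-0.3,0,0.3,0,0,0],[1,0,0,0,0,0,0],[1,0,0,0,0,0,0]]

```text
t: 18.38
ee_pos: [442.5, -317.6, 364.1]
orientation: [0.005, 3.139, -0.002]
ft_force: [-0.5, 0.6, -0.3]
width: 0.2
grasp_force: 0.0
```

Run:
```python
from h import *
_,a=look('side',175,165,300,300,4); _,b=look('top',250,110,405,200,1.9)
h=max(len(a),len(b));v=np.zeros((h,a.shape[1]+b.shape[1],3),np.uint8);v[:len(a),:a.shape[1]]=a;v[:len(b),a.shape[1]:]=b
cv2.imwrite('pics/d5.png',v);print(v.shape)
```

```text
(540, 794, 3)
```

View pics/d5.png

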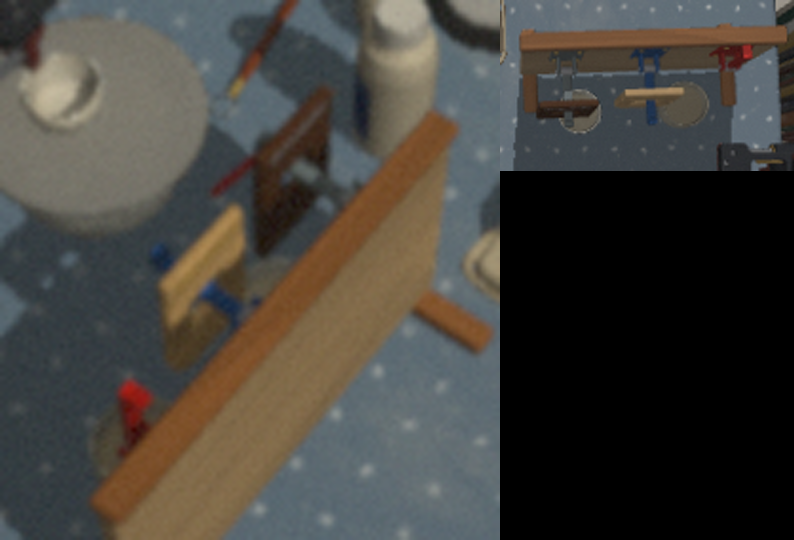

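The picture shows the red arm folded upright (side crop, around (133,400)). The light template hangs on the lowered blue arm at about (205,270), and the dark one is still on grey at about (295,170). The pots and bottle are where they were.

```bash
python3 -c "
from workcell import close_job
print(close_job())"
```

```text
the job is handed in; nothing more can be done
None
```

The job is handed in after about 18 s of robot time: the blue arm is fully down with the light template hanging on it, the red arm is folded flat, and the last picture shows the dark template still on grey and the pots and bottle in place (the skull wasn't checked at the end, but the arm never went near it).

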